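# Shut and lock the window sash

## Task

The small sliding window lies on the dining table with its sash part open and its cam lever turned half across the keeper's path. Swing the lever fully open, slide the sash up to the seal, then turn the lever a quarter turn until it is fully locked and has drawn the sash tight against the stile, and let go. Leave the mug, the tumbler, the tin and the screwdriver where they are.

Things in the scene. Friction and masses are not known exactly. Their poses are not given: they have to be found in the camera images.
- frame: Dark wooden sliding-window frame, fast flat on the table: 264 mm along x, y = -240 to +170 mm, side rails 46 mm high. Origin at table height, midway across, on the meeting line: the -y face of the fixed meeting stile (y 0 to 36 mm, 38 mm high). The +y half is fixed glass (flush with the stile); in the -y half the sash slides along y, closing towards +y.
- seal (a point): Middle of the rubber seal's face as built, 27 mm up: it stands 6 mm out of the stile's face towards the sash, so the sash meets it at a gap of 6 mm. It is springy: squeezing it flush takes about 12 N, and it pushes the sash back to about 5 to 6 mm when let go.
- sash_edge (a point): Middle of the top of the sliding sash's meeting edge, 38 mm above the table. The sash: dark wood with glass, 0.6 to 1 kg, 216 mm wide in x, 150 mm long in y, captive in the frame, sliding easily (1 to 2 N). This point's y in the frame is minus the gap: it starts 35 to 60 mm open, 0 is hard against the stile.
- keeper (a point): Top centre of the keeper, an upright brass pin 12 mm thick on the sash, 18 mm behind its meeting edge; top 58 mm above the table.
- pull_bar (a point): Middle of the top of the brass pull bar near the sash's other end, 135 mm behind the meeting edge: 90 mm long along frame x, 12 mm thick in y, standing 24 mm above the sash (top 62 mm above the table). Push its -y side to close the sash. The frame's end rail behind it is 40 mm high.
- lever (a joint): Turn of the cam lever about its upright axis, rad, growing anticlockwise from above: 0 fully open (lever 5 degrees clockwise of frame +y, over the fixed glass), 1.658 fully locked (lever along the stile, to frame -x). Starts at 0.7 to 1.2. Stays where left (friction 0.15 N m); locking takes about 3 to 6 N at lever_grip. With the sash at the seal, the sash is drawn tight by about 1.5.
- pivot (a point): On the lever's axis (frame x 0, y 18 mm), 75 mm above the table. The hub carries a curved brass hook under the lever, 44 to 58 mm above the table, up to 66 mm from the axis. With the lever below 0.3 rad the hook leaves the keeper's path free; above, it bars the keeper and the sash stops 25 to 31 mm short. From open, it catches a keeper when the gap is up to about 8 mm.
- lever_grip (a point): On the centre line of the lever's top face, 75 mm above the table, 80 mm from the axis. The lever is a straight brass bar, 112 mm long from the axis, 14 mm wide, 16 mm high (59 to 75 mm above the table), with at least 13 mm of air beneath it, over stile, glass and side rail.
- wax_tin: Bystander: round aluminium tin, 58 mm diameter, 28 mm high, on the frame's fixed glass pane; origin under its centre.
- screwdriver: Bystander: screwdriver with a wooden handle, about 200 mm long, lying beside the frame; origin near its middle.
- mug: Bystander: white mug, 76 mm diameter, 80 mm high; origin under its centre.
- tumbler: Bystander: glass tumbler, 68 mm diameter, 85 mm high; origin under its centre.

How it is judged:
By the outcome, as a careful person would: the job done as asked, in the order asked, and still so for the second after the job is handed in, with the robot touching nothing.
It also fails if it takes over 64 s, if anything falls off the work surface, if the arm or the gripper's body presses on something with over 40 N, if the wrist force passes 120 N, or if a joint passes its speed limit or range.

## Robot

A 6-joint arm with a two-finger parallel gripper is mounted at the origin on the work surface. World frame = base frame: x ahead of the robot, y to its left, z up, the work surface at z = 0. Lengths are in mm, angles in rad, forces in N, time in s.
With the tool pointing down it reaches from about 250 to 800 mm from the base axis. Payload 3.9 kg.
Tool frame: the origin (TCP) lies at the very end of the fingers, on their centre line; the grasp point (between the pads) lies 19 mm behind it; z points along the fingers, y is the line along which they close (so a half turn about z gives the same grasp; the last joint's range is limited). The gripper opens to 85 mm and grips with 20 to 120 N. Pads are 22 mm wide; open, the fingers measure 114 mm over their backs; the gripper's body (76 mm by 85 mm) begins 54 mm behind the grasp point. The pads swing forward as they close: fully open they stand 13 mm farther back than shut.
Start: joints at [-1.113, 0.26, -0.138, 1.173, 0, 1.571], TCP at [232.031, -470.932, 231.304] pointing down, gripper open.
Joint ranges: [-2.78, 2.78], [-0.83, 1.72], [-1.28, 1.37], [-1.9, 2.12], [-1.57, 1.48], [-3.14, 3.14]. Speed limits (rad/s): [2.57, 2.57, 3.14, 3.14, 3.14, 3.14].

## Interface

Orientations are given as a unit quaternion [w, x, y, z].
In Python, from station import bot, kinematics, optics gives the robot as it stands. Calls block until the motion is done:
- bot.goto(position, orientation): joint-space move of the TCP to a pose.
- bot.movel(position, ori=None, max_speed=150, f_stop=None): straight line of the TCP; ori=None keeps the orientation; max_speed is the mean speed in mm/s. With f_stop (N) it stops when the force on the tool has changed by that much, and returns True; else False.
- bot.movej(angles): joint-space move.
- bot.gripper_open() and bot.clamp(): open the fingers fully, or close them until they stop; the grip force is fixed at half the most.
- bot.wait(seconds).
- kinematics.solve_ik(position, orientation): joint angles nearest the present ones, or None.
- bot.state(): the state.
- optics.snapshot(name): name is "scene" or "top" or "wrist"; returns a dict with "frame" (384x512x3 uint8, blue, green, red), "mtx" (3x3 intrinsics, pixels), "world_to_cam" (4x4, takes a point from world to camera coordinates). Camera axes: x right, y down, z forward; pixel columns grow to the right and rows downward; lengths in mm; the calibration is good to about 2 mm. A picture is of the moment at which its call begins. There is no depth.
A pose or a line that the arm cannot do raises bot.IKError and nothing moves.
- bot.close_job(): hands the job in; it is judged then, once.
The state is a dict: "clock": time; "joint_pos": joint angles; "qvel": joint speeds; "joint_efforts": joint torques, N m; "position": TCP position; "eef_rot": TCP orientation; "contact_force": force on the tool from outside, world axes, zero at the start; "wrist_torque": the same for the moment, N m; "grip_width": finger opening in mm; "grip_force": force on a finger pad.
Only numpy, scipy, OpenCV 4.12 (cv2) and the standard library are available. Lean on these libraries where they do the work, as an engineer would, in place of code of your own. Each camera call takes 0.05 s, during which the arm holds its last target. There are 200 camera calls.

## Working session

There is one attempt and no reset: what is moved stays moved. The work goes in short steps, each a Python script; the robot and the scene stay as the last script left them, time stands still between calls to the robot, and variables do not carry over. Pictures are saved under pics/ and viewed, at most 10 in all, crops included, and the job is handed in when it is done.

```bash
ls; mkdir -p pics
python3 - <<'E'
from station import bot,optics
import cv2,numpy as np
for n in("scene","top"):
    s=optics.snapshot(n);cv2.imwrite(f"pics/{n}1.png",s["frame"]);np.savez(f"{n}1.npz",**s)
    print(n,s["mtx"].tolist(),s["world_to_cam"].round(3).tolist())
print(bot.state())
E
```

```text
pics
scene [[398.0727508540181, 0.0, 259.4571879458935], [0.0, 398.0727508540181, 196.54449811568045], [0.0, 0.0, 1.0]] [[0.878, 0.477, 0.02, -567.974], [0.282, -0.484, -0.828, -79.014], [-0.386, 0.733, -0.56, 1126.084], [0.0, 0.0, 0.0, 1.0]]
top [[411.4496161844209, 0.0, 263.3726123642616], [0.0, 411.4496161844209, 191.1991729870048], [0.0, 0.0, 1.0]] [[0.005, -1.0, -0.018, 64.819], [-0.994, -0.003, -0.114, 609.256], [0.114, 0.018, -0.993, 1138.941], [0.0, 0.0, 0.0, 1.0]]
{'clock': 0.1, 'joint_pos': array([-1.11300760e+00,  2.60611767e-01, -1.39278293e-01,  1.17270546e+00,
       -1.17568605e-05,  1.57082713e+00]), 'qvel': array([ 8.90094665e-04, -1.32944013e-03,  3.41375837e-03,  1.54374804e-03,
       -1.21046805e-03,  3.86167941e-05]), 'joint_efforts': array([ 5.78815639e-05, -4.06508589e+01,  2.54527205e+01,  1.01325614e-02,
        6.29903980e-05, -6.76359107e-06]), 'position': array([ 231.74793714, -470.37389438,  230.53712098]), 'eef_rot': array([-8.74794814e-04,  9.73920960e-01,  2.26885774e-01, -2.09857514e-04]), 'contact_force': array([ 0.42365176, -0.93417727, -0.39482746]), 'wrist_torque': array([0.0059205 , 0.03719007, 0.01003426]), 'grip_force': 0.0, 'grip_width': 85.46548943009921}
```

View pics/top1.png

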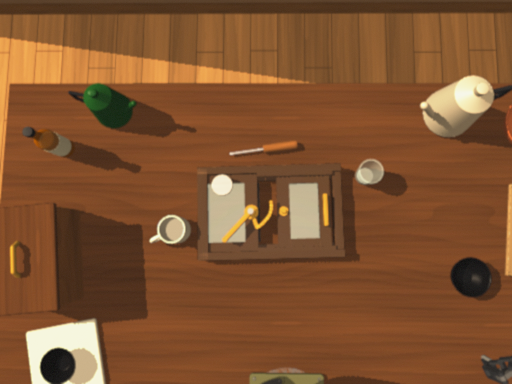

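View pics/scene1.png

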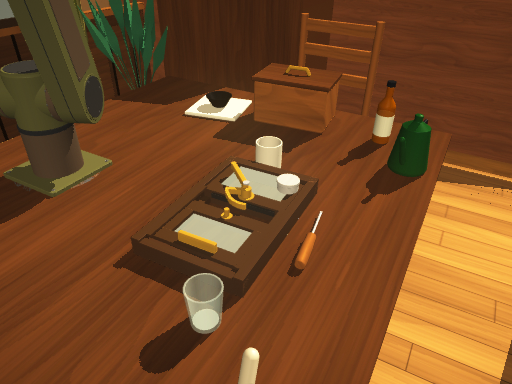

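The top view shows the frame with its +y along world +y (image left). The hub is at about (251,211), the lever tip at (225,240), the keeper at (284,211), the pull bar at (326,210), the tin at (222,184), the mug at (173,229) and the tumbler at (369,172). The scene view agrees. Next I'll measure these with colour masks.

```bash
cat > h.py <<'E'
import numpy as np,cv2
def ray(s,uv,z):
    R=s["world_to_cam"][:3,:3];t=s["world_to_cam"][:3,3];c=-R.T@t
    d=R.T@np.linalg.inv(s["mtx"])@np.r_[uv,1.]
    return (c+d*(z-c[2])/d[2])
def brass(s):
    h=cv2.cvtColor(s["frame"],cv2.COLOR_BGR2HSV)
    return cv2.inRange(h,(12,150,150),(30,255,255))
def white(s):
    h=cv2.cvtColor(s["frame"],cv2.COLOR_BGR2HSV)
    return cv2.inRange(h,(0,0,215),(180,60,255))
E
python3 - <<'E'
from h import *
s=dict(np.load("top1.npz"))
for nm,m in(("brass",brass(s)),("white",white(s))):
    n,l,st,c=cv2.connectedComponentsWithStats(m)
    for i in range(1,n):
        if st[i,4]>15 and 190<c[i,0]<345 and 160<c[i,1]<265:
            p=np.argwhere(l==i)[:,::-1].astype(np.float32);print(nm,st[i],c[i].round(1),cv2.minAreaRect(p), ray(s,c[i],{"brass":62,"white":66}[nm]).round(1))
h=cv2.cvtColor(s["frame"],cv2.COLOR_BGR2HSV)
for uv in((251,211),(225,240),(284,211)): print(uv,h[uv[1],uv[0]],ray(s,uv,75).round(1))
c=s["frame"][155:270,185:355];c=cv2.resize(c,None,fx=4.5,fy=4.5,interpolation=cv2.INTER_CUBIC);cv2.imwrite("pics/crop1.png",c)
E
```

```text
brass [322 193   7  33 176] [325.  208.9] ((324.9999694824219, 208.99998474121094), (32.13877868652344, 5.245448589324951), 87.61405944824219) [ 557.1 -104.    62. ]
brass [223 200  51  43 449] [250.7 219. ] ((246.6175079345703, 218.9198760986328), (25.60890769958496, 61.511592864990234), 67.01127624511719) [528.4 101.6  62. ]
brass [279 206  10  11  81] [283.1 210.5] ((282.8000183105469, 210.4000244140625), (8.944271087646484, 9.838699340820312), 26.56505012512207) [552.3  11.9  62. ]
white [211 175  21  20 315] [221.3 184.8] ((221.50001525878906, 185.0), (19.091880798339844, 19.091880798339844), 45.0) [623.  184.3  66. ]
white [248 209   5   4  16] [250.  210.5] ((250.0, 210.5), (3.0, 4.0), 90.0) [551.6 103.6  66. ]
(251, 211) [ 19  42 236] [549.7 100.3  75. ]
(225, 240) [ 20 193 242] [470.3 170.5  75. ]
(284, 211) [ 21 193 240] [550.    9.9  75. ]
```

View pics/crop1.png

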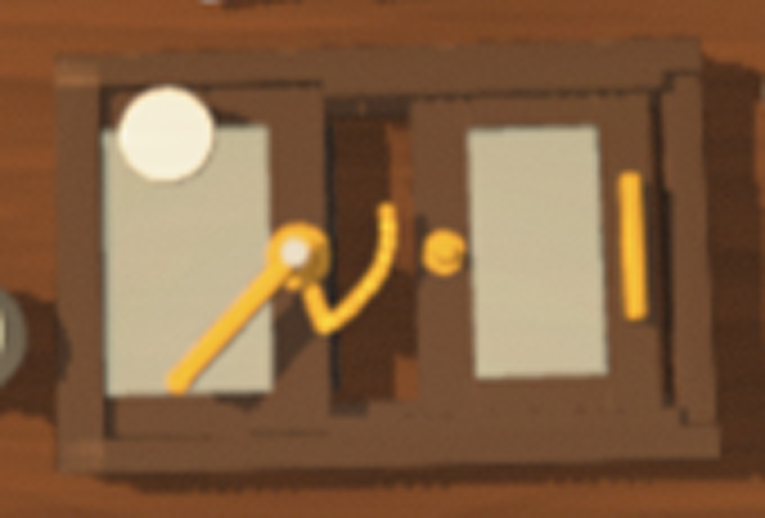

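The crop gives sensible geometry:
- **Pivot:** about (551,102).
- **Keeper:** 90 mm behind the pivot, so the gap is about 54 mm. The bar agrees at 53 mm.
- **Lever:** about 0.92 rad.
- **Tin:** about 45 mm clear of the frame's centre line.

I'll move above the frame and take one close look with the wrist camera.

```bash
cat >> h.py <<'E'
def q(psi):
    b=(psi+np.pi/2)/2
    return [0,np.cos(b),np.sin(b),0]
E
python3 - <<'E'
from h import *
from station import bot,optics,kinematics
for psi in np.radians([-95,-50,0,85,130,182]):
    p=kinematics.solve_ik([500,130,64],q(psi)); print(psi,None if p is None else np.round(p,2))
bot.clamp()
bot.goto([535,60,300],q(0.03)) 
s=optics.snapshot("wrist");np.savez("w1.npz",**s);cv2.imwrite("pics/w1.png",s["frame"]);print(bot.state()["clock"],bot.state()["position"],bot.state()["grip_width"])
E
```

```text
-1.6580627893946132 [ 0.25  0.38 -0.44  0.75  0.   -2.8 ]
-0.8726646259971648 [ 0.25  0.38 -0.44  0.75  0.    2.7 ]
0.0 [ 0.25  0.38 -0.44  0.75  0.    1.83]
1.4835298641951802 [ 0.25  0.38 -0.44  0.75  0.    0.34]
2.2689280275926285 [ 0.25  0.38 -0.44  0.75  0.   -0.44]
3.1764992386296798 [ 0.25  0.38 -0.44  0.75  0.   -1.35]
3.1167 [535.00125042  59.02373229 299.8961906 ] 0.04368701282127723
```

View pics/w1.png

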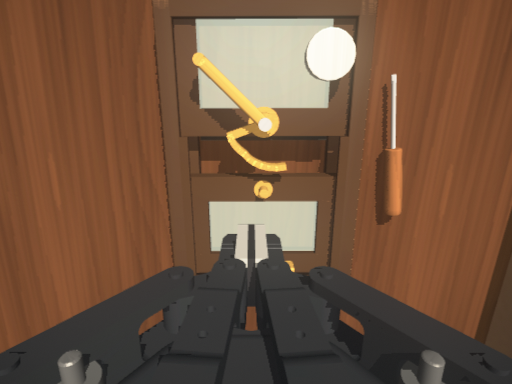

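In the wrist view the pivot cap is at (265,124), the lever tip end at (198,59), the keeper at (263,189), the tin at (331,54), and the stile's face edge runs from (180,137) to (348,136). I'll convert these to positions.

Run:
```python
from h import *
s=dict(np.load("w1.npz"))
for nm,m,z in(("brass",brass(s),58),("white",white(s),66)):
    n,l,st,c=cv2.connectedComponentsWithStats(m)
    for i in range(1,n):
        if st[i,4]>20 and c[i,1]<220: print(nm,st[i],c[i].round(1),ray(s,c[i],z).round(1))
for nm,uv,z in(("pivot",(265,124),75),("tip",(199,60),75),("keeper",(263,189),58),("stileL",(180,137),38),("stileR",(348,136),38),("tinL",(307,54),66),("tinR",(355,54),66)):
    print(nm,ray(s,uv,z).round(1))
# lever axis: brass pixels in straight part
p=np.argwhere(brass(s)[62:108,190:252])[:,::-1]+[190,62]
w=np.array([ray(s,a,72)[:2] for a in p],np.float32)
print("lever",len(p),cv2.fitLine(w,cv2.DIST_L2,0,.01,.01).ravel())
```

```text
brass [197  65  91 107 986] [250.9 138.6] [533.   82.8  58. ]
brass [386 147  17  69 841] [395.7 180.8] [725.1  33.   58. ]
brass [254 180  19  18 268] [262.9 189. ] [550.8  16.7  58. ]
white [ 217   26  139   82 5724] [290.2  59.3] [575.8 176.4  66. ]
white [392  74   4  75 181] [393.8 108.2] [704.2 125.2  66. ]
white [258 118  14  14 139] [264.4 124.3] [549.  101.7  66. ]
pivot [549.3 102.8  75. ]
tip [471.8 171.6  75. ]
keeper [550.9  16.7  58. ]
stileL [438.6  79.7  38. ]
stileR [661.9  87.4  38. ]
tinL [594.7 182.5  66. ]
tinR [649.9 184.1  66. ]
lever 102 [  0.7464638  -0.6654261 492.51846   147.16296  ]
```

Both views agree: pivot (549.7,102), yaw 0.035, lever 0.895 rad, tin centre (622,183). Now I'll swing the lever open.

```bash
cat >> h.py <<'E'
P=np.array([549.7,102.]);YAW=0.035
FX=np.array([np.cos(YAW),np.sin(YAW)]);FY=np.array([-FX[1],FX[0]])
def fin(a,r,off,z):
    """finger pose beside the lever at angle a; off>0 on its anticlockwise side"""
    f=YAW+np.pi/2-np.radians(5)+a
    u=np.array([np.cos(f),np.sin(f)]);n=np.array([-u[1],u[0]])
    return [*(P+r*u+off*n),z],q(f)
def rep(bot,t=""):
    s=bot.state();print(t,round(s["clock"],2),s["position"].round(1),s["contact_force"].round(1))
E
python3 - <<'E'
from h import *
from station import bot,optics
bot.goto(*fin(.895,75,30,130))
p,o=fin(.895,75,30,64);print("hit",bot.movel(p,o,120,f_stop=8));rep(bot)
a=.85
for a in(.85,.6,.4,.2,.05):
    p,o=fin(a,75,18,64);print(a,bot.movel(p,o,70,f_stop=12));rep(bot)
p,o=fin(-.15,75,18,64);print("end",bot.movel(p,o,30,f_stop=8));rep(bot)
p,o=fin(.15,75,22,64);bot.movel(p,o,80)
p,o=fin(.15,75,22,130);bot.movel(p,o,150)
s=optics.snapshot("wrist");np.savez("w2.npz",**s);t=optics.snapshot("top");np.savez("t2.npz",**t)
cv2.imwrite("pics/w2.png",np.hstack([cv2.resize(s["frame"],(400,300)),cv2.resize(t["frame"][155:270,185:355],(400,300))]))
E
```

```text
hit False
 5.74 [474.2 129.6  64.4] [ 0.6  0.5 -0.2]
0.85 False
 6.11 [484.2 141.8  64.7] [-0.4 -0.2  0.5]
0.6 False
 6.53 [495.3 156.6  64.2] [-0.2 -0.1 -1. ]
0.4 False
 6.9 [507.2 166.2  64.1] [-1.2  0.9  0.9]
0.2 False
 7.27 [520.7 173.3  64.1] [ 0.3 -0.5 -0.5]
0.05 False
 7.58 [531.8 176.9  64.1] [ 0.1  1.1 -0.5]
end True
 7.94 [535.7 177.7  63. ] [ 0.2  1.  -1. ]
```

View pics/w2.png

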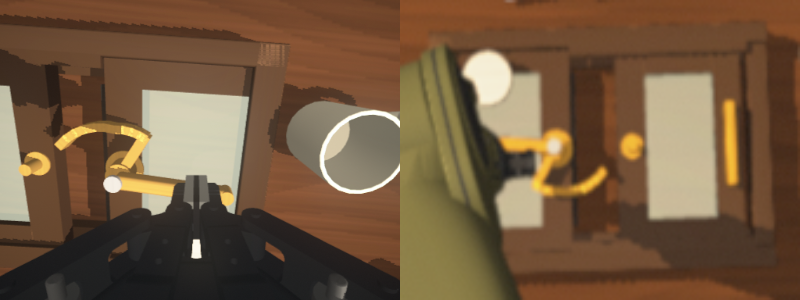

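The finger stopped at the position for lever angle 0, the hard stop, and the hook is now clear of the keeper. I'll check the lever angle numerically, then push the bar.

Run:
```python
from h import *
from station import bot,optics
s=dict(np.load("w2.npz"))
a=ray(s,(111*1.28,184*1.28),75)[:2];b=ray(s,(228*1.28,198*1.28),75)[:2];d=b-a
print(a,b,"lever",np.arctan2(d[1],d[0])-(YAW+np.pi/2-.087))
O=P-18*FY
def at(y,z): return [*(O+y*FY),z]
o=q(np.pi+YAW)
bot.goto(at(-216,130),o)
print(bot.movel(at(-216,48),None,120,f_stop=8));rep(bot)
print(bot.movel(at(-195,48),None,50,f_stop=7));rep(bot)
print(bot.movel(at(-154,48),None,50,f_stop=7));rep(bot)
print("finger y",(bot.state()["position"][:2]-O)@FY)
```

```text
[549.88642029 100.85169277] [553.62120621 208.90623169] lever 0.01744985749561012
False
 11.61 [ 558.5 -131.9   48.5] [ 0.3 -0.6  0.6]
False
 12.18 [ 557.1 -110.4   48. ] [-0.6 -0.1 -0.3]
True
 13.01 [555.6 -72.2  47.9] [ 0.4 -3.2  1.4]
finger y -156.2909271449579
```

The sash met the seal, with the finger position implying a gap of about 4 mm. I'll back off, check from above, then move into the locking position.

Run:
```python
from h import *
from station import bot,optics
O=P-18*FY
def at(y,z): return [*(O+y*FY),z]
bot.movel(at(-172,48),None,80)
bot.movel(at(-172,140),None,150)
p,o=fin(0,55,-24,140);bot.goto(p,o)
w=optics.snapshot("top")
bot.goto([430,-60,300],q(np.pi+YAW)) if False else None
s=optics.snapshot("wrist");np.savez("w3.npz",**s)
rep(bot)
cv2.imwrite("pics/w3.png",np.hstack([cv2.resize(s["frame"],(400,300)),cv2.resize(w["frame"][155:270,185:355],(400,300))]))
```

```text
16.02 [576.5 155.2 139.8] [ 0.2  0.5 -0.2]
```

View pics/w3.png

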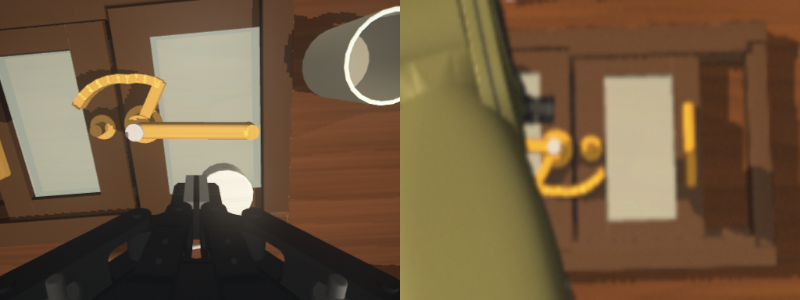

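The sash is at the seal and the lever is open with the tin clear of the finger. Now I'll lock it.

Run:
```python
from h import *
from station import bot,optics
p,o=fin(0,55,-24,64);h=bot.movel(p,o,100,f_stop=6);print("hit",h);rep(bot)
if h: raise SystemExit
for a in(.1,.35,.6,.85,1.1,1.3,1.45,1.55,1.63):
    p,o=fin(a,55+10*a/1.63,-18,64);h=bot.movel(p,o,60,f_stop=25);rep(bot,(a,h))
    if h: break
else:
    p,o=fin(1.80,65,-18,64);print("end",bot.movel(p,o,25,f_stop=14));rep(bot)
d=bot.state()["position"][:2]-P
r=np.hypot(*d);print("angle",np.arctan2(d[1],d[0])+np.arcsin(18/r)-(YAW+np.pi/2-.0873))
```

```text
hit False
 16.93 [577.1 155.8  64.6] [0.2 0.5 0.2]
(0.1, False) 17.28 [565.5 158.6  64.9] [ 0.1 -0.6  0.2]
(0.35, False) 17.69 [550.6 162.1  64.4] [0.9 1.1 0.9]
(0.6, False) 18.1 [534.5 161.4  64. ] [ 0.7  0.4 -0.2]
(0.85, False) 18.52 [519.  156.8  63.9] [-0.3  1.  -0.6]
(1.1, False) 18.94 [505.2 148.4  63.9] [ 0.8 -0.1  0.5]
(1.3, False) 19.32 [496.2 139.4  64.1] [1.6 1.6 1.7]
(1.45, False) 19.63 [490.5 131.3  64.1] [0.4 2.5 0.3]
(1.55, False) 19.9 [486.5 124.5  63.9] [0.  2.1 0.6]
(1.63, False) 20.15 [484.  119.1  63.8] [0.  1.  0.7]
end True
 20.49 [482.7 117.4  63.8] [0.  3.  0.7]
angle 1.662348387324965
```

The angle reads 1.66 at the stop. I'll back off and verify.

Run:
```python
from h import *
from station import bot,optics
p,o=fin(1.65,65,-30,64);bot.movel(p,o,60)
p,o=fin(1.65,65,-30,150);bot.movel(p,o,150)
bot.goto([400,-250,300],q(0.03))
bot.wait(.3);w=optics.snapshot("top");v=optics.snapshot("scene");np.savez("t4.npz",**w);rep(bot)
n,l,st,c=cv2.connectedComponentsWithStats(brass(w))
for i in range(1,n):
    if st[i,4]>15 and 190<c[i,0]<345 and 160<c[i,1]<265: print(st[i],c[i].round(1),ray(w,c[i],62).round(1))
m=white(w);n,l,st,c=cv2.connectedComponentsWithStats(m)
for i in range(1,n):
    if st[i,4]>200 and 190<c[i,0]<345 and 160<c[i,1]<265: print("tin",c[i])
cv2.imwrite("pics/t4.png",np.hstack([cv2.resize(w["frame"][145:275,150:390],(400,220)),cv2.resize(v["frame"][130:350,120:350],(400,382))[:220]]) if False else np.vstack([cv2.resize(w["frame"][145:275,150:390],(540,293)),cv2.resize(v["frame"][140:290,120:345],(540,300))]))
```

```text
23.98 [ 400.1 -249.8  300. ] [ 0.1 -0.2  0.4]
[245 189  25  64 547] [255.9 218.2] [530.7  87.3  62. ]
[303 193   6  33 169] [305.2 209.3] [555.7 -49.2  62. ]
tin [221.30063291 184.80379747]
```

View pics/t4.png

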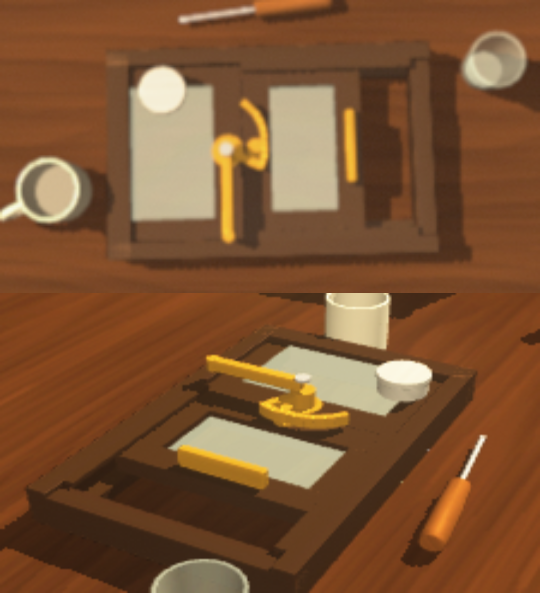

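The lever lies along the stile to frame -x with the hook round the keeper. The sash has moved 54.8 mm, so the gap is about 0, and the tin hasn't moved. Handing in.

```bash
python3 -c "
from station import bot
print(bot.close_job())"
```

```text
the job is handed in; nothing more can be done
None
```

The job is handed in at about 24 s on the clock: I swung the lever fully open, slid the sash to the seal, and locked the lever at its stop (about 1.66 rad), with the sash gap about 0 mm within camera accuracy. The robot is clear, the tin measured unmoved, and the mug, tumbler and screwdriver were not touched and look in place.

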